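# Close the control box and lock its cover

### The arm

A 7-joint arm with a two-finger parallel gripper is mounted at the origin on a cart in front of the work surface, level with it; the furniture and walls round the work are solid. World frame = base frame: x ahead of the robot, y to its left, z up, the work surface at z = 0. Lengths are in m, angles in rad, forces in N, time in s.
With the tool pointing down it reaches from about 0.4 to 0.85 m from the base axis. Payload 4.5 kg.
Tool frame: the origin (TCP) lies at the very end of the fingers, on their centre line; the grasp point (between the pads) lies 19 mm behind it (r.pinch_z is the distance from the TCP to the grasp point, in m); z points along the fingers, y is the line along which they close (so a half turn about z gives the same grasp; the last joint's range is limited). The gripper opens to 88 mm and grips with 3 to 60 N. Pads are 18 mm wide; open, the fingers measure 123 mm over their backs; the gripper's body (75 mm by 187 mm) begins 45 mm behind the grasp point.
Start: joints at [-1.268, 0.689, -0.195, 1.565, 0.157, 0.902, -0.215], TCP at [0.166, 0.603, 0.239] pointing down, gripper open.
Joint ranges: [-3.01, 3.01], [-0.46, 2.08], [-1.47, 1.51], [0.13, 2.56], [-1, 4.14], [0.04, 2.09], [-2.66, 2.66]. Speed limits (rad/s): [2.57, 2.57, 3.14, 3.14, 3.14, 3.14, 3.14].

### API

Orientations are given as a unit quaternion [x, y, z, w].
In Python, from plant import r, cams gives the robot as it stands.
- The arm moves only by the shell command python3 -m pendant 'ROWS' [FORCE]. ROWS is JSON, a list of rows, each a list of 3 entries, a list of its own where there are three numbers: the closure, from -1 (fully open) to 1 (shut), then the shift along the tool's x, y, z in mm, then the turn, a rotation vector about the tool's x, y, z in degrees. A call has 1 to 8 rows; each row shifts and turns the commanded pose from where the row before left it, along the tool's axes as they then stand; what a row does not reach is not made up. A row lasts 1/8 s, in which the tool goes at most 62.5 mm and 10.7 degrees, less where a joint would pass 70% of its speed; a pose out of reach is approached as far as the arm can. A call with a gripper value outside its range is refused whole. The fingers move at their own pace and stop on an object; FORCE is the grip in N (left out, the last holds). Time passes only in rows, so rows that do not move let the fingers close. It gives the time, the measured TCP pose, the force, the opening and the grip force at its end, in the units of the state.
- r.get_state(): the state, without advancing time (a new reading comes with each control period).
- cams.snapshot(name): name is "scene" or "top"; returns a dict with "img" (400x640x3 uint8, red, green, blue), "camera_matrix" (3x3 intrinsics, pixels), "D" ([k1, k2, p1, p2, k3] as OpenCV has them; the pictures are not rectified), "camera_from_world" (4x4, takes a point from world to camera coordinates). Camera axes: x right, y up, looking along -z (the intrinsics and any distortion apply to the point x, -y, -z); pixel columns grow to the right and rows downward; lengths in m; the calibration is good to about 2 mm. A picture is of the moment at which its call begins. There is no depth.
- r.finish_job(): hands the job in; it is judged then, once.
The state is a dict: "clock": time; "q": joint angles; "qd": joint speeds; "joint_torque": joint torques, N m; "tool_pos": TCP position; "eef_rot": TCP orientation; "contact_force": force on the tool from outside, world axes, zero at the start; "moment": the same for the moment, N m; "opening": opening from 0.0 (shut) to 1.0 (fully open); "finger_force": force on a finger pad.
Only numpy, scipy, OpenCV 4.12 (cv2) and the standard library are available. Lean on these libraries where they do the work, as an engineer would, in place of code of your own. Each camera call takes 0.05 s, during which the arm holds its last target. There are 200 camera calls.

### The job

Swing the open cover of the grey control box down until it is shut, then push the sprung wing stud in the cover down and turn it a quarter turn clockwise until it locks, and let go. Feel for the bottom and ease off there: do not force the stud against its receptacle, and leave the jar, tin and pliers beside the box alone.

Things in the scene. Friction and masses are not known exactly. Their poses are not given: they have to be found in the camera images.
- control_box: Grey sheet-steel box with the aluminium cover on top, 140 (x) x 124 (y) x 66 mm high, fixed to the bench. Origin at the centre of its underside; z up; its x axis points from the front rim (near the robot) to the hinge rim. It is turned about z by up to 0.35 rad.
- cover_hinge (a point): Point on the cover's hinge line, at the middle of the far rim and level with the cover's upper face when shut (70 mm above the bench). Frame fixed to the cover: x points from the cover's front edge to the hinge, y along the hinge line, z out of its upper face. The cover is 4 mm thick, 140 mm from hinge to front edge and 128 mm wide.
- cover_edge (a point): Point on the cover's upper face near its front edge, in the middle of its width, 125 mm from the hinge line: a good place to push. Axes as cover_hinge. The stud's axis is 78 mm from the hinge line, 47 mm from here.
- cover (a joint): Angle of the cover (rad): 0 shut, grows as it opens upward about the far rim (starts 0.55 to 0.95). Its hinge is stiff (about 0.3 N m), so it stays where it is left; a stop holds it at 0.
- wing (a point): Centre of the stud's steel wing head: an upright blade 34 mm long (its x axis), 10 mm thick (its y axis) and 22 mm high (z, out of the cover). With the stud out, this centre stands 42.5 mm above the cover's upper face, and the blade's lower edge 31.5 mm above it on a thin stem with a coil spring; the head goes down as the stud is pushed. Grip it across its 10 mm, fingertips not below its lower edge.
- plunge (a joint): How far the stud is pushed in (m): 0 out, at most 0.0275. Its spring pushes back with 3 N plus 0.25 N per mm. With the stud at angle 0 and the cover shut it can be pushed in until its pin meets the bottom, 12.6 to 24.6 mm in (see receptacle). Locked, it stays 8.5 to 20.5 mm in, 4.1 mm short of the bottom.
- stud (a joint): Stud angle (rad): 0 = wing along the box's x axis, pin in line with the slot; grows clockwise from above; pi/2 = wing crosswise, where the pin springs up into a notch and locks. Stops at 0 and 1.66. It starts 0.1 to 0.45, turns easily, and must be brought back to 0 (within 0.1) before it can be pushed in. It locks when let go within about 0.15 of pi/2.
- stud_pin: The stud's cross pin, 24 mm long and 5 mm thick, parallel to the wing, under the cover; origin at its centre, 62.5 mm below the wing's centre. If not in line with the slot it meets the receptacle's plate after 1 to 13 mm of push.
- receptacle: Post in the box with the slotted cup that takes the pin; origin on the stud's axis, on the box's floor. The cup's height differs by up to 6 mm either way, is given by no reading and must be felt: at its bottom, a hard pad, the force suddenly rises by about 20 N per mm. The pin is free to turn only in the last 1.6 mm above the bottom, or lightly on it. 15 N on the pad is too much.
- flux_jar: White screw jar, 48 mm wide and 29 mm high, to the left of the box. Leave it alone. Origin under its centre.
- solder_tin: Round beige tin, 56 mm wide and 28 mm high, to the right of the box. Leave it alone. Origin under its centre.
- pliers_yellow: Small pliers with yellow handles, 134 mm long and 11 mm high, in front or to the right of the box. Leave them alone. Origin under their centre.
Mind the look-alikes: they are no part of the job. There is more than one size of the control_box; the job needs the larger.

How it is judged:
On the way, in this order (a step that is already met when the one before it is completed fails the run):
1. the cover is shut (value of joint cover below 0.04 rad), for 0.1 s.
2. the stud is pushed in through the slot, not yet turned (value of joint plunge above 0.0105 m and value of joint stud below 0.4 rad and value of joint cover below 0.05 rad), for 0.05 s.
At the end, for the whole second after the job is handed in: The cover is shut (within 0.03 rad), the stud stands crosswise (1.42 to 1.72 rad), is held in by its receptacle (7.5 to 21.5 mm in) with nothing pressing on it, and is at rest (value of joint cover below 0.03 rad and value of joint stud between 1.42 and 1.72 rad and value of joint plunge between 0.0075 and 0.0215 m and velocity of joint stud below 0.05 rad/s); the robot touches nothing.
It fails at once if before it is turned home, the stud is forced against its receptacle with more than 15 N (pushed hard on the bottom, or pushed or twisted hard against the plate) (contact force between stud_pin and receptacle above 15 N and value of joint stud below 1.3 rad).
It fails at once if the jar, the tin or the pliers are shifted by more than 20 mm (distance of any of flux_jar, solder_tin, pliers_yellow from where it was at the start of the episode above 0.02 m).
It also fails if it takes over 72 s, if anything falls off the work surface, if the arm or the gripper's body presses on something with over 40 N, if the wrist force passes 120 N, or if a joint passes its speed limit or range.

## Working session

There is one attempt and no reset: what is moved stays moved. The work goes in short steps, Python scripts to look and compute and a shell command to move; the robot and the scene stay as the last step left them, time stands still between calls to the robot, and variables do not carry over. Pictures are saved under pics/ and viewed, at most 10 in all, crops included, and the job is handed in when it is done.

```bash
ls; mkdir -p pics; python3 - <<'E'
from plant import r,cams
import cv2,numpy as np
for n in ("scene","top"):
    s=cams.snapshot(n); cv2.imwrite(f"pics/{n}0.png",s["img"][:,:,::-1])
    np.savez(f"{n}0.npz",**s)
    print(n,np.round(s["camera_matrix"],1).tolist(),np.round(s["D"],4),np.round(s["camera_from_world"],3).tolist())
print(r.get_state())
E
```

```text
pics
scene [[383.0, 0.0, 323.6], [0.0, 383.0, 200.4], [0.0, 0.0, 1.0]] [-0.009  0.     0.     0.     0.   ] [[0.75, -0.661, -0.003, -0.384], [0.51, 0.575, 0.639, -0.321], [-0.421, -0.481, 0.769, -0.734], [0.0, 0.0, 0.0, 1.0]]
top [[469.0, 0.0, 316.4], [0.0, 469.0, 196.6], [0.0, 0.0, 1.0]] [-0.1211  0.      0.      0.      0.    ] [[-0.009, -1.0, 0.026, 0.011], [0.985, -0.004, 0.171, -0.525], [-0.171, 0.027, 0.985, -0.987], [0.0, 0.0, 0.0, 1.0]]
{'clock': 0.1, 'q': array([-1.26821135,  0.68987442, -0.1945241 ,  1.56621839,  0.15729868,
        0.90245751, -0.21507537]), 'qd': array([-0.00169259, -0.00218453, -0.00106608, -0.00175084,  0.00152798,
        0.00085853,  0.0008316 ]), 'joint_torque': array([-3.07163835e-03, -5.28501964e+01, -1.27161719e+00, -1.53837562e+01,
       -5.25851687e-02,  1.92743020e-03,  3.87995146e-05]), 'tool_pos': array([0.1658677 , 0.6020263 , 0.23801211]), 'eef_rot': array([ 1.33938439e-01,  9.90989344e-01, -7.82037308e-04, -5.18332925e-05]), 'contact_force': array([0.42611983, 0.08122335, 0.5921565 ]), 'moment': array([-0.00193746, -0.00021141, -0.03560085]), 'finger_force': 0.0, 'opening': 1.0001223449209686}
```

View pics/scene0.png

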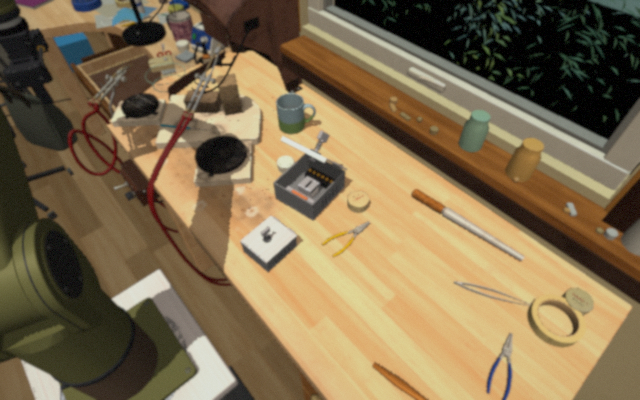

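View pics/top0.png

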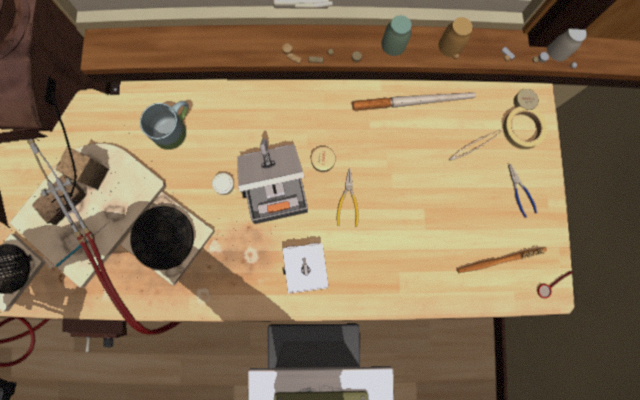

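Candidates: the open box with its cover raised (top 270,182; scene 310,185), and the smaller shut box with its own stud (top 305,268; scene 270,242). I choose the open, larger one. I'll check it in one close crop.

```bash
python3 - <<'E'
import cv2,numpy as np
a=cv2.imread("pics/top0.png")[120:240,210:350]; b=cv2.imread("pics/scene0.png")[115:235,255:395]
f=lambda i:cv2.resize(i,None,fx=4.2,fy=4.2,interpolation=cv2.INTER_CUBIC)
A,B=f(a)[:, :],f(b)
# trim to 400x504 each side by side ->  800x
A=cv2.resize(a[:,5:105],(400,480),interpolation=cv2.INTER_CUBIC);B=cv2.resize(b[:,0:100],(400,480),interpolation=cv2.INTER_CUBIC)
cv2.imwrite("pics/crop0.png",np.hstack([A,B]))
E
```

```text
(no output)
```

View pics/crop0.png

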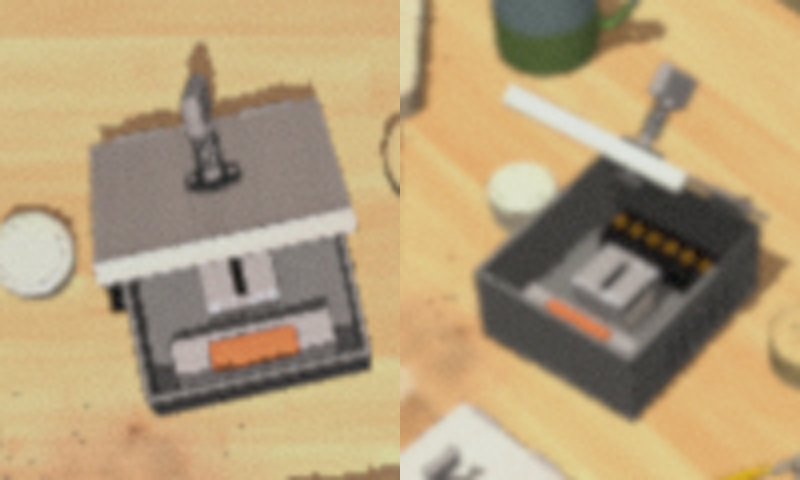

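The crop confirms it: the larger open box, slotted receptacle inside and cover raised with the wing stud on it. In the top view the front rim corners are at about (253,221) and (307,210), and the cover's front edge runs (239,186)–(304,173). In the scene view that edge runs (382,137)–(426,159).

```bash
cat > geo.py <<'E'
import cv2,numpy as np
def ray(s,px):
    u=cv2.undistortPoints(np.array([[px]],float),s["camera_matrix"],s["D"])[0,0]
    R=s["camera_from_world"][:3,:3];t=s["camera_from_world"][:3,3]
    d=R.T@np.array([u[0],-u[1],-1]);return -R.T@t,d/np.linalg.norm(d)
def plane(s,px,z):
    o,d=ray(s,px);return o+d*(z-o[2])/d[2]
def tri(s1,p1,s2,p2):
    o,d=ray(s1,p1);o2,d2=ray(s2,p2)
    a=np.linalg.lstsq(np.c_[d,-d2],o2-o,rcond=None)[0]
    A=o+a[0]*d;B=o2+a[1]*d2;return (A+B)/2,np.linalg.norm(A-B)
def proj(s,P):
    T=s["camera_from_world"];c=T[:3,:3]@np.asarray(P)+T[:3,3]
    return cv2.projectPoints(np.array([[c[0],-c[1],-c[2]]]),np.zeros(3),np.zeros(3),s["camera_matrix"],s["D"])[0][0,0]
def box2world(o,yaw,P):
    c,s=np.cos(yaw),np.sin(yaw);return np.array(o)+np.array([[c,-s,0],[s,c,0],[0,0,1]])@np.array(P)
E
python3 - <<'E'
from geo import *
np.set_printoptions(precision=4,suppress=True)
T=np.load("top0.npz");S=np.load("scene0.npz")
t=lambda x,y:(215+x/4-.4,120+y/4-.4); s=lambda x,y:(255+(x-400)/4-.4,115+y/4-.4)
for n,p in dict(FL=t(153,402),FR=t(370,357)).items(): print("top rim",n,plane(T,p,.066))
for n,p in dict(FL=s(478,270),FR=s(633,372),BR=s(758,226)).items(): print("scene rim",n,plane(S,p,.066))
for n,p in dict(FL=s(485,328),FR=s(633,419)).items(): print("scene base",n,plane(S,p,.0))
for n,a,b in (("edgeL",t(95,268),s(508,88)),("edgeR",t(356,212),s(685,175)),("edgeLlow",t(97,284),s(503,104)),("edgeRlow",t(356,232),s(681,192)),("wingtop",t(193,78),s(675,75))): print(n,*tri(T,a,S,b))
for n,p in dict(BL=t(92,147),BR=t(315,97)).items(): print("hinge",n,plane(T,p,.07))
for n,p in dict(jar=t(35,253)).items(): print(n,plane(T,p,.029))
print("tin",plane(T,(323,158),.028),"pliers",plane(T,(348,171),.01),plane(T,(348,200),.01),plane(T,(339,224),.01))
print('jar slot', plane(T,t(238,277),.03))
E
```

```text
top rim FL [0.4716 0.1447 0.066 ]
top rim FR [0.4953 0.0288 0.066 ]
scene rim FL [0.4744 0.1435 0.066 ]
scene rim FR [0.4939 0.0177 0.066 ]
scene rim BR [0.6306 0.0556 0.066 ]
scene base FL [ 0.4779  0.1519 -0.    ]
scene base FR [0.5024 0.0303 0.    ]
edgeL [0.5235 0.1618 0.1734] 0.00017046946954018676
edgeR [0.5501 0.0357 0.1767] 0.0007023621001599115
edgeLlow [0.5179 0.1617 0.1642] 0.0014094510468989718
edgeRlow [0.5439 0.0348 0.1676] 0.004512078088351567
wingtop [0.6204 0.1188 0.1571] 0.006432329800210148
hinge BL [0.6109 0.1797 0.07  ]
hinge BR [0.6387 0.0582 0.07  ]
jar [0.5606 0.2164 0.029 ]
tin [ 0.6175 -0.0082  0.028 ] pliers [ 0.5912 -0.0663  0.01  ] [ 0.5235 -0.0649  0.01  ] [ 0.4686 -0.0434  0.01  ]
jar slot [0.5461 0.1021 0.03  ]
```

```bash
cat >> geo.py <<'E'
from scipy.spatial.transform import Rotation as Ro
YAW=.208; HINGE=np.array([.6265,.118,.07])
def b(p): return box2world(HINGE,YAW,p)   # point in hinge axes, cover shut
def todo(st,target):
    R=Ro.from_quat(st["eef_rot"]); d=R.inv().apply(np.array(target)-st["tool_pos"])
    y=R.apply([0,1,0]); return (d*1000).round(1), "yhead",np.degrees(np.arctan2(y[1],y[0])).round(2),"tilt",np.degrees(np.arccos(-R.apply([0,0,1])[2])).round(2)
E
python3 - <<'E'
from geo import *
from plant import r
T=np.load("top0.npz");S=np.load("scene0.npz")
for a,c in (((85,237),(187,118)),((33,140),(217,50)),((125,325),(152,200))): print(tri(T,a,S,c))
st=r.get_state(); Ry=Ro.from_quat(st["eef_rot"])*Ro.from_rotvec([0,0,-np.radians(27.3)])
st["eef_rot"]=Ry.as_quat()
P=[st["tool_pos"],[.3,.5,.4],[.45,.33,.4],b([-.088,0,.17]),]
P[3][2]=.26
for p in P[1:]: print(np.round(p,3),todo(st,p)); st["tool_pos"]=np.array(p)
print(b([-.125,0,0]),b([-.078,0,0]),Ry.as_matrix().round(3).tolist())
E
```

```text
(array([0.43411986, 0.50806253, 0.07177849]), np.float64(0.0013755461255037522))
(array([0.61371445, 0.58270305, 0.18555005]), np.float64(0.011440148557594213))
(array([ 0.23640525,  0.48067826, -0.11812357]), np.float64(0.009495331315063325))
[0.3 0.5 0.4] (array([-110.1, -127.7, -161.9]), 'yhead', np.float64(101.91), 'tilt', np.float64(0.09))
[0.45 0.33 0.4 ] (array([-111.7, -197.3,    0.2]), 'yhead', np.float64(101.91), 'tilt', np.float64(0.09))
[0.54 0.1  0.26] (array([ -41.1, -243.7,  140.3]), 'yhead', np.float64(101.91), 'tilt', np.float64(0.09))
[0.50419427 0.09218707 0.07      ] [0.55018122 0.10189273 0.07      ] [[-0.978, -0.206, -0.0], [-0.206, 0.978, -0.002], [0.001, -0.001, -1.0]]
```

```bash
python3 -m pendant '[[1,[0,0,-50],[0,0,-9.1]],[1,[0,0,-50],[0,0,-9.1]],[1,[0,0,-40],[0,0,-9.1]],[1,[-37,-43,-10],[0,0,0]],[1,[-37,-43,-10],[0,0,0]],[1,[-36,-42,0],[0,0,0]],[1,[-28,-49,0],[0,0,0]],[1,[-28,-49,0],[0,0,0]]]' 20
python3 -m pendant '[[1,[-28,-49,0],[0,0,0]],[1,[-28,-50,0],[0,0,0]],[1,[-8,-49,10],[0,0,0]],[1,[-8,-49,20],[0,0,0]],[1,[-8,-49,30],[0,0,0]],[1,[-8,-49,40],[0,0,0]],[1,[-9,-48,40],[0,0,0]],[1,[0,0,0],[0,0,0]]]'
python3 - <<'E'
from geo import *
from plant import r
print(todo(r.get_state(),[.540,.0998,.26]),r.get_state()["contact_force"], r.get_state()["q"])
E
```

```text
clock: 1.1
tool_pos: [0.3761, 0.4139, 0.3983]
eef_rot: [-0.104, 0.995, -0.0, -0.0]
contact_force: [0.0, 0.0, -0.4]
opening: 0.117
finger_force: 0.0
clock: 2.1
tool_pos: [0.5391, 0.0953, 0.2564]
eef_rot: [-0.1, 0.995, -0.002, -0.004]
contact_force: [0.2, 1.4, -0.1]
opening: 0.006
finger_force: 0.0
(array([-1.8,  4.2, -3.6]), 'yhead', np.float64(101.43), 'tilt', np.float64(0.49)) [ 0.22808469  1.43162959 -0.10599994] [-0.08919188  0.57354231 -0.27960247  1.77040411  0.20678645  0.83451773
  1.30328196]
```

```bash
python3 -m pendant '[[1,[-8,4,30],[0,0,0]],[1,[0,0,35],[0,0,0]],[1,[0,0,20],[0,0,0]],[1,[9,0,10],[0,0,0]],[1,[9,0,10],[0,0,0]],[1,[7,0,12],[0,0,0]],[1,[7,0,12],[0,0,0]],[1,[0,0,0],[0,0,0]]]'
python3 - <<'E'
from geo import *
from plant import r,cams
print(todo(r.get_state(),b([-.125,0,0])),r.get_state()["contact_force"])
a=cams.snapshot("top")["img"][120:240,215:315,::-1];c=cams.snapshot("scene")["img"][115:235,255:355,::-1]
cv2.imwrite("pics/p1.png",cv2.resize(np.hstack([a,c]),(800,480),interpolation=cv2.INTER_CUBIC))
E
```

```text
clock: 3.1
tool_pos: [0.5151, 0.1014, 0.1308]
eef_rot: [-0.104, 0.995, 0.0, -0.001]
contact_force: [0.0, -0.4, 0.5]
opening: 0.006
finger_force: 0.0
(array([12.5, -6.8, 60.8]), 'yhead', np.float64(101.99), 'tilt', np.float64(0.07)) [ 0.00526919 -0.40695578  0.46118361]
```

View pics/p1.png

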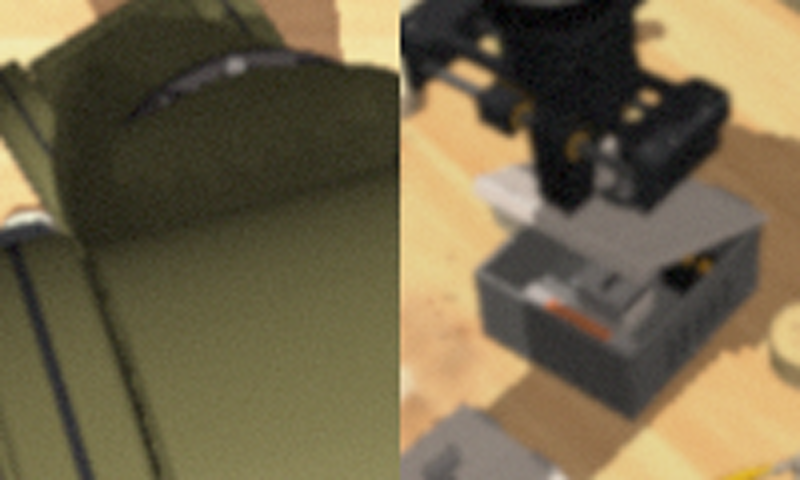

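The closed fingertips are pressing on the cover (right crop ~565,205) and it is about half shut. I'll carry on down.

```bash
python3 -m pendant '[[1,[4,-2,11],[0,0,0]],[1,[4,-2,12],[0,0,0]],[1,[3,-2,12],[0,0,0]],[1,[1,0,10],[0,0,0]],[1,[0,0,8],[0,0,0]],[1,[0,0,4],[0,0,0]],[1,[0,0,2],[0,0,0]],[1,[0,0,0],[0,0,0]]]'
```

```text
clock: 4.2
tool_pos: [0.5056, 0.0922, 0.0719]
eef_rot: [-0.104, 0.995, 0.0, 0.0]
contact_force: [0.3, 0.1, 0.1]
opening: 0.008
finger_force: 0.0
```

```bash
python3 -m pendant '[[1,[0,0,1],[0,0,0]],[1,[0,0,1],[0,0,0]],[1,[0,0,0],[0,0,0]]]'
```

```text
clock: 4.58
tool_pos: [0.5057, 0.0923, 0.0704]
eef_rot: [-0.104, 0.995, 0.0, 0.001]
contact_force: [-0.1, -0.5, 4.2]
opening: 0.004
finger_force: 2.3
```

```bash
python3 -m pendant '[[1,[0,0,1],[0,0,0]],[1,[0,0,1],[0,0,0]],[1,[0,0,0],[0,0,0]]]'
```

```text
clock: 4.95
tool_pos: [0.5058, 0.0922, 0.07]
eef_rot: [-0.104, 0.995, -0.0, 0.001]
contact_force: [-4.1, 0.2, 22.9]
opening: 0.008
finger_force: 11.3
```

```bash
python3 -m pendant '[[1,[0,0,-40],[0,0,0]],[1,[0,0,-50],[0,0,0]],[0,[0,-50,-50],[0,0,0]],[0,[0,-60,-10],[0,0,0]],[0,[0,-60,0],[0,0,0]],[0,[0,-60,0],[0,0,0]],[0,[0,0,0],[0,0,0]]]'
python3 - <<'E'
from geo import *
from plant import r,cams
for n in ("scene","top"): np.savez(n+"1.npz",**cams.snapshot(n))
T,S=np.load("top1.npz"),np.load("scene1.npz")
print(r.get_state()["tool_pos"],[proj(s,b([-.078,0,.0425])) for s in (T,S)])
a=T["img"][140:220,230:310,::-1];c=S["img"][130:210,265:345,::-1]
cv2.imwrite("pics/p2.png",cv2.resize(np.hstack([a,c]),(800,400),interpolation=cv2.INTER_CUBIC))
E
```

```text
clock: 5.82
tool_pos: [0.5511, -0.1346, 0.2115]
eef_rot: [-0.098, 0.995, -0.002, -0.0]
contact_force: [-0.6, 0.5, 0.2]
opening: 0.496
finger_force: 0.0
[ 0.55113031 -0.12755212  0.21174027] [array([271.69076739, 179.43392004]), array([307.56720104, 163.27384985])]
```

View pics/p2.png

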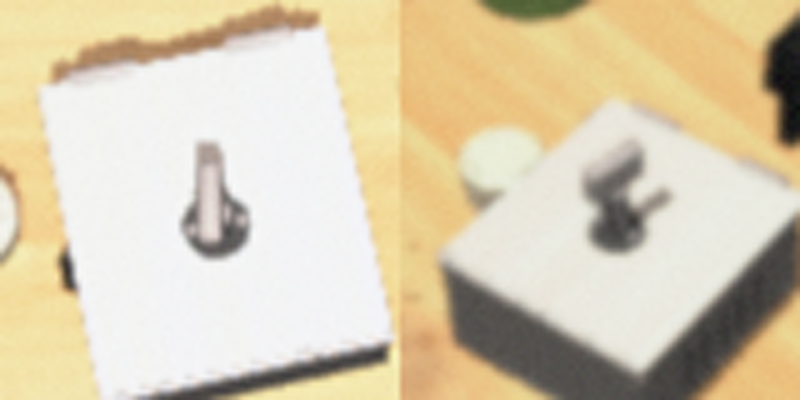

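Cover is shut and flat. Its corners in the left crop are at about (42,88), (322,30), (388,348) and (105,398). The wing's top runs from (207,150) to (213,240), turned a little clockwise of the box axis.

```bash
python3 - <<'E'
from geo import *
np.set_printoptions(precision=4,suppress=True)
T,S=np.load("top1.npz"),np.load("scene1.npz")
print("cam",ray(T,(0,0))[0],ray(S,(0,0))[0])
img=T["img"].astype(int); m=((img.min(2)>185)&(img.max(2)-img.min(2)<28)).astype(np.uint8)
m[:, :230]=0;m[:,312:]=0;m[:140]=0;m[222:]=0
m=cv2.morphologyEx(m,cv2.MORPH_OPEN,np.ones((3,3)))
c=max(cv2.findContours(m,0,2)[0],key=cv2.contourArea)
q=cv2.approxPolyDP(cv2.convexHull(c),6,True)[:,0]; print(q.tolist())
C=np.array([plane(T,p,.07) for p in q]);print(C, C.mean(0))
r_=cv2.minAreaRect((np.array([plane(T,p,.07)[:2] for p in c[:,0]])*1e4).astype(np.float32));print("rect mm/deg",r_)
t=lambda x,y:(230+x/5-.4,140+y/5-.4); s=lambda x,y:(265+(x-400)/5-.4,130+y/5-.4)
B=C.mean(0)
for z in (.1235,):
  p0=plane(T,t(207,148),z);p1=plane(T,t(213,240),z);print("wing ends",p0,p1,(p0+p1)/2,"len",np.linalg.norm(p0-p1),"head",np.arctan2(*(p0-p1)[[1,0]]))
# scene ends of top edge
p0=plane(S,s(640,143),.1235);p1=plane(S,s(588,172),.1235);print("scene",p0,p1,(p0+p1)/2,np.linalg.norm(p0-p1),np.arctan2(*(p0-p1)[[1,0]]))
E
```

```text
cam [0.3489 0.0354 1.0614] [ 0.1429 -0.4221  0.7688]
[[294, 146], [307, 207], [250, 219], [238, 157]]
[[0.6338 0.0568 0.07  ]
 [0.4987 0.029  0.07  ]
 [0.4734 0.1504 0.07  ]
 [0.6095 0.1788 0.07  ]] [0.5539 0.1037 0.07  ]
rect mm/deg ((5546.041015625, 1036.2210693359375), (1443.22802734375, 1274.0255126953125), 12.23273754119873)
wing ends [0.5693 0.1027 0.1235] [0.5309 0.0999 0.1235] [0.5501 0.1013 0.1235] len 0.03852141301955247 head 0.07218657245796453
scene [0.5635 0.0983 0.1235] [0.5322 0.0997 0.1235] [0.5479 0.099  0.1235] 0.03132851957462944 -0.04406623382200394
```

```bash
python3 -m pendant '[[0,[0,55,0],[0,0,0]],[0,[0,55,0],[0,0,0]],[0,[0,55,0],[0,0,0]],[0,[0,55,0],[0,0,-0]],[0,[0,0,0],[0,0,5]],[0,[0,0,0],[0,0,5]],[0,[0,0,0],[0,0,0]]]'
python3 - <<'E'
from geo import *
from plant import r
print(todo(r.get_state(),[.549,.101,.104]),r.get_state()["q"])
E
```

```text
clock: 6.8
tool_pos: [0.5052, 0.0901, 0.2122]
eef_rot: [-0.019, 1.0, 0.0, -0.0]
contact_force: [0.6, -0.1, -0.4]
opening: 0.499
finger_force: 0.0
(array([-44.3,   9.2, 108.2]), 'yhead', np.float64(92.17), 'tilt', np.float64(0.05)) [-0.11842872  0.58700496 -0.23370933  1.92739879  0.21204957  0.65098697
  1.12499977]
```

```bash
python3 -m pendant '[[0,[-22,5,0],[0,0,0]],[0,[-22,4,0],[0,0,0]],[0,[0,0,40],[0,0,0]],[0,[0,0,40],[0,0,0]],[0,[0,0,28],[0,0,0]],[0,[0,0,0],[0,0,0]]]'
python3 - <<'E'
from geo import *
from plant import r,cams
print(todo(r.get_state(),[.549,.101,.104]))
S=cams.snapshot("scene")
cv2.imwrite("pics/p3.png",cv2.resize(S["img"][110:210,255:355,::-1],(600,600),interpolation=cv2.INTER_CUBIC))
E
```

```text
clock: 7.55
tool_pos: [0.5479, 0.099, 0.1024]
eef_rot: [-0.018, 1.0, -0.0, -0.002]
contact_force: [-0.8, -0.0, 0.2]
opening: 0.501
finger_force: 0.0
(array([-1.2,  2. , -1.6]), 'yhead', np.float64(92.06), 'tilt', np.float64(0.27))
```

View pics/p3.png

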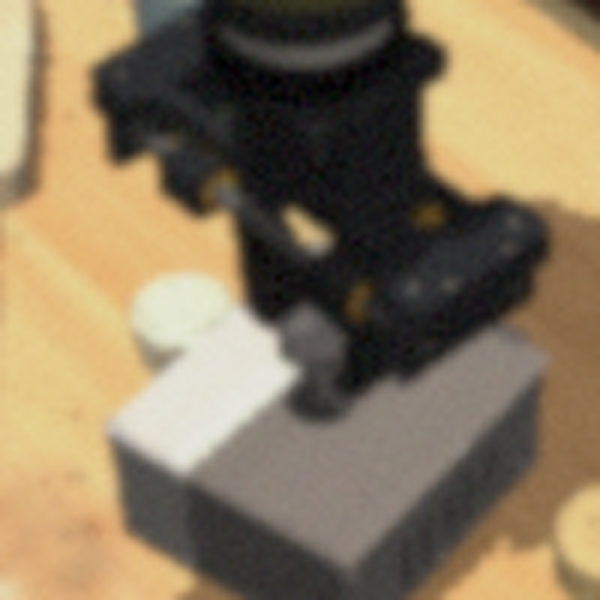

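The wing (≈310,335 in the crop) stands between the two fingers. I'll close gently so it can centre.

```bash
python3 -m pendant '[[0,[0,1,-1.5],[0,0,0]],[1,[0,0,0],[0,0,0]],[1,[0,0,0],[0,0,0]],[1,[0,0,0],[0,0,0]],[1,[0,0,0],[0,0,0]],[1,[0,0,0],[0,0,0]],[1,[0,0,0],[0,0,0]]]' 6
python3 - <<'E'
from plant import r
s=r.get_state();print(s["contact_force"],s["moment"],s["opening"]*88)
E
```

```text
clock: 8.48
tool_pos: [0.5499, 0.1007, 0.1058]
eef_rot: [-0.017, 1.0, 0.001, 0.0]
contact_force: [-0.7, 4.1, 3.2]
opening: 0.112
finger_force: 6.0
[-0.70899372  4.06325164  3.17322807] [ 1.03243204  0.20419624 -0.00881017] 9.842239155273655
```

```bash
python3 -m pendant '[[1,[0,1,0],[0,0,0]],[1,[0,0,0],[0,0,0]],[1,[0,0,0],[0,0,0]]]'
```

```text
clock: 8.85
tool_pos: [0.5499, 0.1007, 0.1057]
eef_rot: [-0.017, 1.0, 0.0, 0.0]
contact_force: [-1.2, 3.7, 3.2]
opening: 0.116
finger_force: 6.0
```

```bash
python3 -m pendant '[[1,[0,1.5,0],[0,0,0]],[1,[0,1,0],[0,0,0]],[1,[0,0,0],[0,0,0]],[1,[0,0,0],[0,0,0]]]'
```

```text
clock: 9.35
tool_pos: [0.5498, 0.1011, 0.1055]
eef_rot: [-0.016, 1.0, -0.001, -0.0]
contact_force: [0.8, -3.4, 2.9]
opening: 0.118
finger_force: 6.0
```

```bash
python3 -m pendant '[[1,[0,-1.2,0],[0,0,0]],[1,[0,0,0],[0,0,-3]],[1,[0,0,0],[0,0,-3]],[1,[0,0,0],[0,0,-3]],[1,[0,0,0],[0,0,0]],[1,[0,0,0],[0,0,0]]]' 30
python3 - <<'E'
from geo import *
from plant import r
s=r.get_state();print(s["contact_force"],s["moment"],s["opening"]*88,todo(s,[.55,.101,.1]))
E
```

```text
clock: 10.1
tool_pos: [0.5498, 0.1015, 0.1056]
eef_rot: [-0.095, 0.995, -0.0, 0.0]
contact_force: [0.7, -3.0, 3.8]
opening: 0.11
finger_force: 30.0
[ 0.67144779 -3.01888777  3.75991947] [-0.7256435  -0.2472137   0.03924441] 9.639127041064654 (array([-0.1, -0.5,  5.6]), 'yhead', np.float64(100.89), 'tilt', np.float64(0.01))
```

```bash
python3 -m pendant '[[1,[0,-0.6,0],[0,0,-1]],[1,[0,0,0.5],[0,0,0]],[1,[0,0,0.5],[0,0,0]],[1,[0,0,0],[0,0,0]]]' 40
python3 - <<'E'
from plant import r
s=r.get_state();print(s["contact_force"],s["moment"],s["tool_pos"])
E
```

```text
clock: 10.6
tool_pos: [0.5498, 0.1014, 0.1046]
eef_rot: [-0.104, 0.995, 0.0, 0.0]
contact_force: [0.7, -3.0, 3.2]
opening: 0.109
finger_force: 40.0
[ 0.69335695 -3.00511582  3.15000213] [-0.53129542 -0.17257527  0.04620013] [0.54981002 0.10141374 0.10458231]
```

```bash
python3 -m pendant '[[1,[0,0,0.5],[0,0,0]],[1,[0,0,0.5],[0,0,0]],[1,[0,0,0],[0,0,0]]]'
python3 - <<'E'
from plant import r
s=r.get_state();print(s["contact_force"],s["moment"],s["tool_pos"])
E
```

```text
clock: 10.98
tool_pos: [0.5498, 0.1013, 0.1036]
eef_rot: [-0.104, 0.995, 0.0, 0.0]
contact_force: [0.7, -2.1, 3.2]
opening: 0.108
finger_force: 40.0
[ 0.7067067  -2.12764236  3.24173391] [-0.26866308 -0.11944859  0.00157954] [0.54980933 0.10134693 0.10355315]
```

```bash
python3 -m pendant '[[1,[0,0,0.5],[0,0,0]],[1,[0,0,0.5],[0,0,0]],[1,[0,0,0.5],[0,0,0]],[1,[0,0,0],[0,0,0]]]'
```

```text
clock: 11.48
tool_pos: [0.5498, 0.1013, 0.1021]
eef_rot: [-0.104, 0.995, 0.0, 0.0]
contact_force: [-0.1, -0.5, 4.3]
opening: 0.11
finger_force: 40.0
```

```bash
python3 -m pendant '[[1,[0,0,0.5],[0,0,0]],[1,[0,0,0.5],[0,0,0]],[1,[0,0,0.5],[0,0,0]],[1,[0,0,0],[0,0,0]]]'
```

```text
clock: 11.98
tool_pos: [0.5498, 0.1013, 0.1006]
eef_rot: [-0.104, 0.995, 0.0, 0.0]
contact_force: [-0.0, 0.9, 3.9]
opening: 0.112
finger_force: 40.0
```

```bash
python3 -m pendant '[[1,[0,0.2,0.5],[0,0,0]],[1,[0,0.2,0.5],[0,0,0]],[1,[0,0,0.5],[0,0,0]],[1,[0,0,0],[0,0,0]]]'
```

```text
clock: 12.48
tool_pos: [0.5499, 0.1013, 0.0991]
eef_rot: [-0.104, 0.995, -0.0, 0.0]
contact_force: [0.4, -0.6, 4.9]
opening: 0.114
finger_force: 40.0
```

```bash
python3 -m pendant '[[1,[0,0.2,0.5],[0,0,0]],[1,[0,0.2,0.5],[0,0,0]],[1,[0,0,0.5],[0,0,0]],[1,[0,0,0],[0,0,0]]]'
```

```text
clock: 12.98
tool_pos: [0.5498, 0.1014, 0.0976]
eef_rot: [-0.103, 0.995, -0.0, 0.0]
contact_force: [1.6, -1.6, 5.4]
opening: 0.106
finger_force: 40.0
```

```bash
python3 -m pendant '[[1,[0,0,0.5],[0,0,0]],[1,[0,0,0.5],[0,0,0]],[1,[0,0,0.5],[0,0,0]],[1,[0,0,0],[0,0,0]]]'
```

```text
clock: 13.48
tool_pos: [0.5498, 0.1014, 0.0961]
eef_rot: [-0.104, 0.995, -0.0, 0.0]
contact_force: [0.4, -1.9, 4.5]
opening: 0.108
finger_force: 40.0
```

```bash
python3 -m pendant '[[1,[0,0,0.5],[0,0,0]],[1,[0,-0.2,0.5],[0,0,0]],[1,[0,-0.2,0.5],[0,0,0]],[1,[0,0,0],[0,0,0]]]'
```

```text
clock: 13.98
tool_pos: [0.5498, 0.1014, 0.0947]
eef_rot: [-0.104, 0.995, -0.0, 0.0]
contact_force: [-0.7, -0.8, 5.0]
opening: 0.107
finger_force: 40.0
```

```bash
python3 -m pendant '[[1,[0,0,0.4],[0,0,0]],[1,[0,0,0.4],[0,0,0]],[1,[0,0,0],[0,0,0]]]'
```

```text
clock: 14.35
tool_pos: [0.5498, 0.1013, 0.0939]
eef_rot: [-0.104, 0.995, -0.0, 0.0]
contact_force: [-0.2, -1.0, 5.5]
opening: 0.109
finger_force: 40.0
```

```bash
python3 -m pendant '[[1,[0,0,0.3],[0,0,0]],[1,[0,0,0.3],[0,0,0]],[1,[0,0,0],[0,0,0]]]'
```

```text
clock: 14.72
tool_pos: [0.5499, 0.1013, 0.0934]
eef_rot: [-0.104, 0.995, -0.0, 0.0]
contact_force: [-0.6, -1.5, 6.8]
opening: 0.107
finger_force: 40.0
```

```bash
python3 -m pendant '[[1,[0,0,0.3],[0,0,0]],[1,[0,0,0],[0,0,0]]]'
```

```text
clock: 14.98
tool_pos: [0.5498, 0.1013, 0.0931]
eef_rot: [-0.104, 0.995, -0.0, 0.0]
contact_force: [0.3, -0.4, 6.2]
opening: 0.111
finger_force: 40.0
```

```bash
python3 -m pendant '[[1,[0,0,0.3],[0,0,0]],[1,[0,0,0],[0,0,0]]]'
```

```text
clock: 15.22
tool_pos: [0.5498, 0.1014, 0.0928]
eef_rot: [-0.104, 0.995, -0.0, 0.0]
contact_force: [0.2, -0.3, 5.6]
opening: 0.11
finger_force: 40.0
```

```bash
python3 -m pendant '[[1,[0,0,0.3],[0,0,0]],[1,[0,0,0],[0,0,0]]]'
```

```text
clock: 15.48
tool_pos: [0.5498, 0.1013, 0.0925]
eef_rot: [-0.104, 0.995, -0.0, 0.0]
contact_force: [0.3, -0.7, 6.8]
opening: 0.107
finger_force: 40.0
```

```bash
python3 -m pendant '[[1,[0,0,0.3],[0,0,0]],[1,[0,0,0.3],[0,0,0]],[1,[0,0,0],[0,0,0]]]'
```

```text
clock: 15.85
tool_pos: [0.5498, 0.1014, 0.0919]
eef_rot: [-0.104, 0.995, -0.0, 0.0]
contact_force: [-0.3, -0.9, 6.3]
opening: 0.106
finger_force: 40.0
```

```bash
python3 -m pendant '[[1,[0,0,0.3],[0,0,0]],[1,[0,0,0.3],[0,0,0]],[1,[0,0,0],[0,0,0]]]'
```

```text
clock: 16.23
tool_pos: [0.5498, 0.1014, 0.0913]
eef_rot: [-0.104, 0.995, -0.0, 0.0]
contact_force: [-0.4, -1.2, 6.1]
opening: 0.109
finger_force: 40.0
```

```bash
python3 -m pendant '[[1,[0,0,0.4],[0,0,0]],[1,[0,0,0.3],[0,0,0]],[1,[0,0,0],[0,0,0]]]'
```

```text
clock: 16.6
tool_pos: [0.5498, 0.1013, 0.0906]
eef_rot: [-0.104, 0.995, -0.0, 0.0]
contact_force: [0.8, -1.3, 6.4]
opening: 0.109
finger_force: 40.0
```

```bash
python3 -m pendant '[[1,[0,0,0.4],[0,0,0]],[1,[0,0,0.3],[0,0,0]],[1,[0,0,0],[0,0,0]]]'
```

```text
clock: 16.98
tool_pos: [0.5498, 0.1013, 0.0899]
eef_rot: [-0.104, 0.995, -0.0, 0.0]
contact_force: [-0.7, -0.7, 7.1]
opening: 0.109
finger_force: 40.0
```

```bash
python3 -m pendant '[[1,[0,0,0.4],[0,0,0]],[1,[0,0,0.3],[0,0,0]],[1,[0,0,0],[0,0,0]]]'
```

```text
clock: 17.35
tool_pos: [0.5498, 0.1014, 0.0893]
eef_rot: [-0.104, 0.995, -0.0, 0.0]
contact_force: [-1.2, -0.8, 6.7]
opening: 0.112
finger_force: 40.0
```

```bash
python3 -m pendant '[[1,[0,0,0.4],[0,0,0]],[1,[0,0,0.3],[0,0,0]],[1,[0,0,0],[0,0,0]]]'
```

```text
clock: 17.73
tool_pos: [0.5499, 0.1013, 0.0888]
eef_rot: [-0.104, 0.995, -0.0, 0.0]
contact_force: [-0.4, -0.5, 9.7]
opening: 0.112
finger_force: 40.0
```

```bash
python3 -m pendant '[[1,[0,0,0.2],[0,0,0]],[1,[0,0,0],[0,0,0]]]'
```

```text
clock: 17.98
tool_pos: [0.5499, 0.1013, 0.0887]
eef_rot: [-0.104, 0.995, -0.0, 0.0]
contact_force: [-1.1, -0.7, 9.7]
opening: 0.11
finger_force: 40.0
```

```bash
python3 -m pendant '[[1,[0,0,-0.5],[0,0,0]],[1,[0,0,-0.4],[0,0,0]],[1,[0,0,0],[0,0,0]],[1,[0,0,0],[0,0,3]],[1,[0,0,0],[0,0,0]]]'
python3 - <<'E'
from plant import r
s=r.get_state();print(s["contact_force"],s["moment"],s["tool_pos"])
E
```

```text
clock: 18.6
tool_pos: [0.5498, 0.1012, 0.0893]
eef_rot: [-0.077, 0.997, -0.0, 0.0]
contact_force: [-0.3, -1.0, 6.9]
opening: 0.112
finger_force: 40.0
[-0.26493165 -0.99809151  6.89672937] [-0.22871027  0.05783563 -0.02971726] [0.54983352 0.10123934 0.08927584]
```

```bash
python3 -m pendant '[[1,[0,0,0],[0,0,4]],[1,[0,0,0],[0,0,4]],[1,[0,0,0],[0,0,0]]]'
python3 - <<'E'
from plant import r
s=r.get_state();print(s["contact_force"],s["moment"],s["tool_pos"])
E
```

```text
clock: 18.98
tool_pos: [0.5499, 0.101, 0.0893]
eef_rot: [-0.007, 1.0, -0.0, 0.0]
contact_force: [-0.8, -1.8, 7.3]
opening: 0.112
finger_force: 40.0
[-0.8195048  -1.78261147  7.26636599] [-0.3304267   0.03258087  0.03602957] [0.54988842 0.10098768 0.08928592]
```

```bash
python3 -m pendant '[[1,[0,-0.2,0],[0,0,5]],[1,[0,-0.1,0],[0,0,5]],[1,[0,-0.1,0],[0,0,5]],[1,[0,-0.1,0],[0,0,5]],[1,[0,-0.1,0],[0,0,5]],[1,[0,0,0],[0,0,0]]]'
python3 - <<'E'
from plant import r
s=r.get_state();print(s["contact_force"],s["moment"],s["tool_pos"])
E
```

```text
clock: 19.73
tool_pos: [0.5497, 0.1002, 0.0893]
eef_rot: [0.209, 0.978, -0.0, 0.0]
contact_force: [-0.1, -1.6, 7.4]
opening: 0.111
finger_force: 40.0
[-0.12279726 -1.64994794  7.37533759] [-0.37459065  0.11055196 -0.0129486 ] [0.54970338 0.10019482 0.08925813]
```

```bash
python3 -m pendant '[[1,[0,-0.2,0],[0,0,6]],[1,[0,-0.2,0],[0,0,6]],[1,[0,-0.1,0],[0,0,6]],[1,[0,-0.1,0],[0,0,6]],[1,[0,0,0],[0,0,0]]]'
python3 - <<'E'
from plant import r
s=r.get_state();print(s["contact_force"],s["moment"],s["tool_pos"])
E
```

```text
clock: 20.35
tool_pos: [0.5493, 0.0995, 0.0892]
eef_rot: [0.408, 0.913, -0.001, 0.0]
contact_force: [-1.5, -1.7, 7.8]
opening: 0.11
finger_force: 40.0
[-1.45247584 -1.68068399  7.75134277] [-0.49141647  0.12461699 -0.027583  ] [0.54926458 0.09954021 0.08922543]
```

```bash
python3 -m pendant '[[1,[0,-0.1,0],[0,0,6]],[1,[0,-0.1,0],[0,0,6]],[1,[0,-0.1,0],[0,0,6]],[1,[0,0,0],[0,0,6]],[1,[0,0,0],[0,0,6]],[1,[0,0,0],[0,0,0]],[1,[0,0,0],[0,0,0]]]'
python3 - <<'E'
from geo import *
from plant import r
s=r.get_state();print(s["contact_force"],s["moment"],todo(s,[.549,.1,.1]))
E
```

```text
clock: 21.22
tool_pos: [0.5484, 0.0991, 0.0891]
eef_rot: [0.63, 0.776, -0.001, -0.0]
contact_force: [-1.4, -2.0, 8.1]
opening: 0.112
finger_force: 40.0
[-1.35450903 -2.0005135   8.13011882] [-0.58690562  0.41175542 -0.03195803] (array([  0.7,   0.8, -10.9]), 'yhead', np.float64(11.84), 'tilt', np.float64(0.11))
```

Heading has turned 90°. I'll ease up so the spring lifts the pin into its notch.

```bash
python3 -m pendant '[[1,[0,0,-1],[0,0,0]],[1,[0,0,-1],[0,0,0]],[1,[0,0,-1],[0,0,0]],[1,[0,0,-0.5],[0,0,0]],[1,[0,0,0],[0,0,0]]]'
python3 - <<'E'
from plant import r
s=r.get_state();print(s["contact_force"],s["moment"],s["tool_pos"])
E
```

```text
clock: 21.85
tool_pos: [0.5484, 0.0991, 0.0925]
eef_rot: [0.63, 0.776, -0.001, -0.0]
contact_force: [-1.5, -1.9, 5.8]
opening: 0.114
finger_force: 40.0
[-1.53998485 -1.90861268  5.82192347] [-0.53443119  0.32600962  0.02633932] [0.54839218 0.09907305 0.09249096]
```

```bash
python3 -m pendant '[[1,[0,0,-0.6],[0,0,0]],[1,[0,0,-0.6],[0,0,0]],[1,[0,0,0],[0,0,0]]]'
python3 - <<'E'
from plant import r
s=r.get_state();print(s["contact_force"],s["moment"],s["tool_pos"])
E
```

```text
clock: 22.22
tool_pos: [0.5484, 0.0991, 0.0934]
eef_rot: [0.63, 0.776, -0.001, -0.0]
contact_force: [-2.2, -3.1, 3.5]
opening: 0.109
finger_force: 40.0
[-2.15052997 -3.06333508  3.46639779] [-0.77571419  0.29132217 -0.03968192] [0.54842334 0.09912303 0.09343488]
```

The upward force drops below spring load at z≈0.093, so the notch is holding. Now I'll release, retreat and look.

```bash
python3 -m pendant '[[0,[0,0,0],[0,0,0]],[0,[0,0,0],[0,0,0]],[0,[0,0,0],[0,0,0]],[0,[0,0,-30],[0,0,0]],[0,[0,0,-50],[0,0,0]],[0,[0,0,-50],[0,0,0]],[0,[50,0,0],[0,0,0]],[0,[50,0,0],[0,0,0]]]' 10
python3 -m pendant '[[0,[50,0,0],[0,0,0]],[0,[50,0,0],[0,0,0]],[0,[30,0,0],[0,0,0]],[0,[0,0,0],[0,0,0]]]'
python3 - <<'E'
from geo import *
from plant import r,cams
T,S=cams.snapshot("top"),cams.snapshot("scene")
print(r.get_state()["tool_pos"],r.get_state()["contact_force"])
a=T["img"][120:240,215:315,::-1];c=S["img"][115:235,255:355,::-1]
cv2.imwrite("pics/p4.png",cv2.resize(np.hstack([a,c]),(800,480),interpolation=cv2.INTER_CUBIC))
E
```

```text
clock: 23.22
tool_pos: [0.5288, 0.1991, 0.2246]
eef_rot: [0.631, 0.776, 0.001, 0.0]
contact_force: [0.2, 1.1, -0.0]
opening: 0.496
finger_force: 0.0
clock: 23.72
tool_pos: [0.5001, 0.3288, 0.2232]
eef_rot: [0.628, 0.778, 0.0, -0.001]
contact_force: [0.3, 0.7, 0.8]
opening: 0.498
finger_force: 0.0
[0.50183424 0.32424277 0.22356188] [ 0.45407232  0.26261275 -0.16606784]
```

View pics/p4.png

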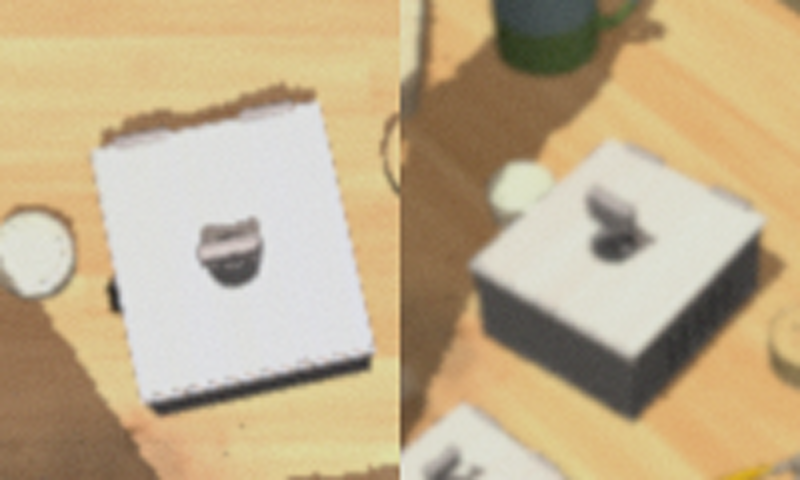

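The cover is shut. The wing lies crosswise and low, from (200,253) to (262,240) in the left crop, parallel to the front edge. Jar and tin are in place and the robot is clear.

```bash
python3 -c "
from plant import r
print(r.finish_job())"
```

```text
the job is handed in; nothing more can be done
None
```

I shut the cover, pushed the stud in until I felt the bottom (about 17 mm), eased off, turned it a quarter turn clockwise until it locked, let go and handed the job in at about 24 s; no verdict came back, but the last pictures show it locked crosswise, with the jar and tin unmoved (the pliers were out of that view).

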